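# Set out the microscope filters by size

### The job

Set the four microscope filters out on the blue-grey strip in order of size, one centred on each ring mark, glass side up: the smallest on the mark beside the white button, the largest on the mark beside the red button. The blue filter is nested in the white one, so lift it out on its own, without raising the white one along with it. Leave the loupe where it stands.

Things in the scene. Friction and masses are not known exactly. Their poses are not given: they have to be found in the camera images.
- filter_amber_centre (a point): Centre (half-way up) of the loose filter with amber glass: round black cell, 36 mm across, 20 mm tall, straight sides; glass 26 mm across, 6 mm below the rim. z axis up.
- filter_blue_centre (a point): Centre (half-way up) of the loose filter with blue glass: round black cell, 44 mm across, 20 mm tall, straight sides; glass 34 mm across, 6 mm below the rim. z axis up. Starts nested 6 mm deep in the white filter (1 mm clearance): only its upper 14 mm, 20 to 34 mm above the table, stands clear; grip it there with the fingertips, above the white filter's rim, and lift straight up.
- filter_green_centre (a point): Centre (half-way up) of the loose filter with green glass: round black cell, 52 mm across, 20 mm tall, straight sides; glass 40 mm across, 6 mm below the rim. z axis up.
- filter_white_centre (a point): Centre (half-way up) of the loose filter with white frosted glass (hidden at the start by the blue filter that stands in it; its wide black rim shows round it): round black cell, 60 mm across, 20 mm tall, straight sides; glass 46 mm across, 6 mm below the rim. z axis up.
- strip: Flat fixed blue-grey metal strip on the table, 356 x 80 x 6 mm, with four white printed ring marks (68 mm across) in a row. Origin: middle of its underside (its top is 6 mm above). x axis along the row, z up. The centres of the ring marks lie on its middle line (y = 0) at x = -120, -40, +40 and +120 mm. The marks are flat.
- white_button: Fixed white round button, 24 mm across and 4 mm high, on the middle line of one end of the strip, 165 mm from the strip's middle (45 mm beyond the outermost mark); which end it is changes from start to start. Origin: centre of its underside.
- red_button: Fixed red round button, 24 mm across and 4 mm high, on the middle line of one end of the strip, 165 mm from the strip's middle (45 mm beyond the outermost mark); which end it is changes from start to start. Origin: centre of its underside.
- loupe_centre (a point): Centre (half-way up) of the loupe that stands among the filters: a loose black cylinder with a thin white ring and a lens on top, 38 mm across, 32 mm tall. To be left alone.

How it is judged:
At the end, for the whole second after the job is handed in: All four filters stand upright, glass side up, flat on the strip, each centre within 12 mm along and 12 mm across of its ring mark, tilted less than 0.1 rad, in the order 36, 44, 52, 60 mm (amber, blue, green, white) from the white button to the red one (((x of white_button in the frame of strip below 0 m and (x of filter_amber_centre in the frame of strip between -0.132 and -0.108 m and y of filter_amber_centre in the frame of strip between -0.012 and 0.012 m and z of filter_amber_centre in the frame of strip between 0.013 and 0.019 m and angle between filter_amber_centre's own z axis and vertical below 0.1 rad) and (x of filter_blue_centre in the frame of strip between -0.052 and -0.028 m and y of filter_blue_centre in the frame of strip between -0.012 and 0.012 m and z of filter_blue_centre in the frame of strip between 0.013 and 0.019 m and angle between filter_blue_centre's own z axis and vertical below 0.1 rad) and (x of filter_green_centre in the frame of strip between 0.028 and 0.052 m and y of filter_green_centre in the frame of strip between -0.012 and 0.012 m and z of filter_green_centre in the frame of strip between 0.013 and 0.019 m and angle between filter_green_centre's own z axis and vertical below 0.1 rad) and (x of filter_white_centre in the frame of strip between 0.108 and 0.132 m and y of filter_white_centre in the frame of strip between -0.012 and 0.012 m and z of filter_white_centre in the frame of strip between 0.013 and 0.019 m and angle between filter_white_centre's own z axis and vertical below 0.1 rad)) or (x of white_button in the frame of strip above 0 m and (x of filter_amber_centre in the frame of strip between 0.108 and 0.132 m and y of filter_amber_centre in the frame of strip between -0.012 and 0.012 m and z of filter_amber_centre in the frame of strip between 0.013 and 0.019 m and angle between filter_amber_centre's own z axis and vertical below 0.1 rad) and (x of filter_blue_centre in the frame of strip between 0.028 and 0.052 m and y of filter_blue_centre in the frame of strip between -0.012 and 0.012 m and z of filter_blue_centre in the frame of strip between 0.013 and 0.019 m and angle between filter_blue_centre's own z axis and vertical below 0.1 rad) and (x of filter_green_centre in the frame of strip between -0.052 and -0.028 m and y of filter_green_centre in the frame of strip between -0.012 and 0.012 m and z of filter_green_centre in the frame of strip between 0.013 and 0.019 m and angle between filter_green_centre's own z axis and vertical below 0.1 rad) and (x of filter_white_centre in the frame of strip between -0.132 and -0.108 m and y of filter_white_centre in the frame of strip between -0.012 and 0.012 m and z of filter_white_centre in the frame of strip between 0.013 and 0.019 m and angle between filter_white_centre's own z axis and vertical below 0.1 rad)))); the robot touches nothing.
It fails at once if the white filter is lifted together with the blue one nested in it (height (world z) of filter_white_centre above 0.025 m and distance between filter_white_centre and filter_blue_centre below 0.025 m).
It fails at once if the loupe is moved more than 20 mm (distance of loupe_centre from where it was at the start of the episode above 0.02 m).
It also fails if it takes over 96 s, if anything falls off the work surface, if the arm or the gripper's body presses on something with over 40 N, if the wrist force passes 120 N, or if a joint passes its speed limit or range.

### The arm

A 6-joint arm with a two-finger parallel gripper is mounted at the origin on a cart in front of the work surface, level with it; the furniture and walls round the work are solid. World frame = base frame: x ahead of the robot, y to its left, z up, the work surface at z = 0. Lengths are in m, angles in rad, forces in N, time in s.
With the tool pointing down it reaches from about 0.375 to 0.975 m from the base axis. Payload 3.8 kg.
Tool frame: the origin (TCP) lies at the very end of the fingers, on their centre line; the grasp point (between the pads) lies 19 mm behind it; z points along the fingers, y is the line along which they close (so a half turn about z gives the same grasp; the last joint's range is limited). The gripper opens to 88 mm and grips with 3 to 60 N. Pads are 18 mm wide; open, the fingers measure 123 mm over their backs; the gripper's body (75 mm by 187 mm) begins 45 mm behind the grasp point.
Start: joints at [1.175, 0.264, 1.604, -0, 1.274, -0.037], TCP at [0.237, 0.632, 0.239] pointing down, gripper open.
Joint ranges: [-2.63, 2.63], [-0.94, 2.18], [0.31, 2.57], [-1.31, 4.45], [0, 2.66], [-2.55, 2.55]. Speed limits (rad/s): [2.57, 2.57, 3.14, 3.14, 3.14, 3.14].

### API

Orientations are given as [roll, pitch, yaw] about the fixed x, y, z axes, in that order (R = Rz(yaw) Ry(pitch) Rx(roll)).
In Python, from workcell import env gives the robot as it stands.
- The arm moves only by the shell command python3 -m handwheel 'ROWS' [OPENING]. ROWS is JSON, one flat list of numbers, 6 for each row, row after row: the shift along the world's x, y, z in m, then the turn, a rotation vector about the world's x, y, z in rad. In form: [x, y, z, ax, ay, az, x, y, z, ax, ay, az, ...]. A call has exactly 8 rows; each row shifts and turns the commanded pose from where the row before left it; what a row does not reach is not made up. A row lasts 1/10 s, in which the tool goes at most 50 mm and 8.59 degrees, less where a joint would pass 70% of its speed; a pose out of reach is approached as far as the arm can. A call with a gripper value outside its range is refused whole. OPENING is the closure, from -1 (fully open) to 1 (shut), so that 0 is half open, set as the call begins (- or left out, the last holds). The fingers move at their own pace and stop on an object; the grip force is fixed at half the most. Time passes only in rows, so rows that do not move let the fingers close, or fill a call up. It gives the time, the measured TCP pose, the force, the opening and the grip force at its end, in the units of the state.
- env.observe(): the state, without advancing time (a new reading comes with each control period).
- env.capture(name): name is "scene" or "side" or "wrist"; returns a dict with "pixels" (400x640x3 uint8, red, green, blue), "K" (3x3 intrinsics, pixels), "cam_to_world" (4x4, takes a point from camera to world coordinates). Camera axes: x right, y down, z forward; pixel columns grow to the right and rows downward; lengths in m; the calibration is good to about 2 mm. A picture is of the moment at which its call begins. There is no depth.
- env.sign_off(): hands the job in; it is judged then, once.
Trained networks look in a picture, given as the dict that the camera call returned (one of the last four; its "shot" number tells which), for a name from the list of things; names that differ only in an ending like _2 or _b are one class to them, and where a whole thing is asked for, a point or a joint stands for the part that bears it (a point fixed in the world has none). Each returns a list of dicts, best first, with "conf" (0 to 1); they miss things now and then, are a little off and sometimes report something else, mostly with a low value. They report only what shows in the picture. A call takes as long as a camera call.
- env.outline_of(picture, thing): "region" (400x640 bool, what is visible of it).
- env.mark_of(picture, thing): "point" ([x, y, z] in m, in world coordinates, good to about 4 mm: a listed point, or the origin of a listed thing).
The state is a dict: "clock": time; "qpos": joint angles; "joint_vel": joint speeds; "effort": joint torques, N m; "eef_pos": TCP position; "orientation": TCP orientation; "wrist_force": force on the tool from outside, world axes, zero at the start; "moment": the same for the moment, N m; "finger_gap": opening from 0.0 (shut) to 1.0 (fully open); "grip_force": force on a finger pad.
Only numpy, scipy, OpenCV 4.12 (cv2) and the standard library are available. Lean on these libraries where they do the work, as an engineer would, in place of code of your own. Each camera call takes 0.05 s, during which the arm holds its last target. There are 200 camera calls.

## Working session

There is one attempt and no reset: what is moved stays moved. The work goes in short steps, Python scripts to look and compute and a shell command to move; the robot and the scene stay as the last step left them, time stands still between calls to the robot, and variables do not carry over. Pictures are saved under pics/ and viewed, at most 14 in all, crops included, and the job is handed in when it is done.

```bash
mkdir -p pics; cat > h.py <<'E'
from workcell import env
import cv2, numpy as np
def save(p,n): cv2.imwrite('pics/'+n+'.png',p['pixels'][:,:,::-1])
T=['filter_amber_centre','filter_blue_centre','filter_green_centre','filter_white_centre','strip','white_button','red_button','loupe_centre']
def marks(p,ts=T):
    for t in ts:
        print(t,[(np.round(d['point'],4).tolist(),round(d['conf'],2)) for d in env.mark_of(p,t)[:2]])
E
python3 - <<'E'
from h import *
for c in ('scene','side'):
    p=env.capture(c); save(p,c+'1'); print(c); marks(p)
s=env.observe(); print(s['clock'],s['eef_pos'],s['orientation'])
E
```

```text
scene
filter_amber_centre [([0.4789, 0.1051, 0.007], 0.72)]
filter_blue_centre [([0.4697, 0.3065, 0.0207], 0.44)]
filter_green_centre [([0.6104, 0.1094, 0.0102], 0.69)]
filter_white_centre [([0.4693, 0.3032, 0.0106], 0.76)]
strip [([0.5459, -0.059, -0.0001], 0.93), ([0.7094, -0.042, 0.006], 0.48)]
white_button []
red_button [([0.3814, -0.078, 0.0057], 0.41), ([0.4673, 0.3029, 0.0122], 0.33)]
loupe_centre [([0.5478, 0.3125, 0.0103], 0.57)]
side
filter_amber_centre [([0.4778, 0.1057, 0.0161], 0.66)]
filter_blue_centre [([0.4666, 0.3045, 0.0281], 0.88)]
filter_green_centre [([0.6101, 0.1083, 0.0096], 0.87), ([0.5427, -0.0591, -0.0023], 0.68)]
filter_white_centre [([0.4682, 0.3034, 0.0113], 0.75)]
strip [([0.5437, -0.0581, -0.0005], 0.67)]
white_button [([0.7071, -0.0461, 0.0029], 0.45)]
red_button [([0.3802, -0.0704, 0.0015], 0.37)]
loupe_centre [([0.543, 0.3046, 0.0146], 0.6)]
0.9 [0.23701202 0.63204479 0.23875611] [ 3.14148577e+00 -3.84683893e-06  2.78281830e+00]
```

View pics/scene1.png

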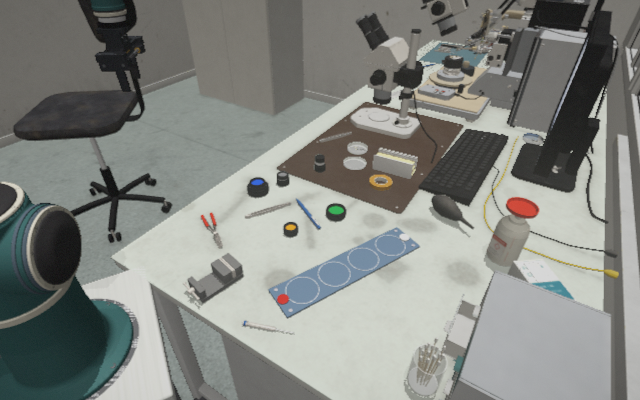

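View pics/side1.png

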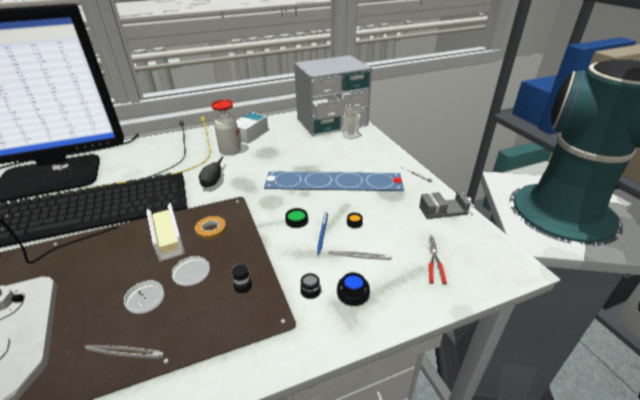

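The red button is at the near end of the strip, scene pixel (283,299), and the white one at the far end (404,238). Blue-in-white is at (258,185) with the loupe right beside it at (282,178). A pen and tweezers lie near amber. Next I'll refine the positions from pixels.

```bash
cat >> h.py <<'E'
def ray(p,uv,z):
    d=p['cam_to_world'][:3,:3]@np.linalg.inv(p['K'])@np.array([uv[0],uv[1],1.]); o=p['cam_to_world'][:3,3]
    return o+d*(z-o[2])/d[2]
HS={'amber':((10,28),.014),'green':((45,80),.014),'blue':((108,125),.028)}
def blob(p,name,near,z=None,rad=.06):
    (a,b),z0=HS[name]; z=z or z0
    h=cv2.cvtColor(p['pixels'],cv2.COLOR_RGB2HSV)
    m=((h[...,0]>=a)&(h[...,0]<=b)&(h[...,1]>130)&(h[...,2]>60))
    q=np.array([ray(p,(u,v),z) for v,u in np.argwhere(m)])
    if len(q)==0: return None
    q=q[np.hypot(*(q[:,:2]-near).T)<rad]
    return len(q), q[:,:2].mean(0).round(4), np.ptp(q[:,:2],axis=0).round(3)
E
python3 - <<'E'
from h import *
for c in ('scene','side'):
    p=env.capture(c); print(c)
    for n,q in (('amber',(.478,.105)),('green',(.61,.108)),('blue',(.468,.304))): print(n,blob(p,n,q,rad=.03))
    o=env.outline_of(p,'strip')
    if o:
        m=np.argwhere(o[0]['region']); q=np.array([ray(p,(u,v),.006)[:2] for v,u in m])
        r=cv2.minAreaRect((q*1000).astype(np.float32)); print('strip',r)
    for n,z in (('white_button',.004),('red_button',.008),('loupe_centre',.016),('filter_white_centre',.012)):
        for d in env.outline_of(p,n)[:2]:
            m=np.argwhere(d['region']); u=m.mean(0)[::-1]; print(n,round(d['conf'],2),len(m),ray(p,u,z).round(4))
    # pen/tweezers
print('pen side', [ray(p,u,0.0).round(3)[:2].tolist() for u in ((326,212),(319,253),(331,252),(391,257))])
E
```

```text
scene
amber (52, array([0.4787, 0.1073]), array([0.025, 0.022]))
green (100, array([0.6104, 0.1139]), array([0.036, 0.034]))
blue (60, array([0.4687, 0.3072]), array([0.032, 0.03 ]))
strip ((543.370849609375, -62.305442810058594), (358.8507385253906, 86.57257843017578), 5.055395603179932)
white_button 0.52 39 [ 0.711  -0.0429  0.004 ]
red_button 0.61 88 [ 0.3794 -0.0775  0.008 ]
red_button 0.22 213 [0.4783 0.1048 0.008 ]
loupe_centre 0.5 168 [0.5463 0.3057 0.016 ]
filter_white_centre 0.56 99 [ 0.3787 -0.0797  0.012 ]
filter_white_centre 0.44 156 [0.4627 0.2807 0.012 ]
side
amber (84, array([0.4774, 0.1016]), array([0.027, 0.026]))
green (166, array([0.6089, 0.1092]), array([0.041, 0.038]))
blue (249, array([0.4669, 0.3012]), array([0.035, 0.036]))
strip ((542.4918823242188, -58.166282653808594), (356.560302734375, 94.58724212646484), 7.037624835968018)
red_button 0.38 42 [ 0.3788 -0.0767  0.008 ]
loupe_centre 0.65 463 [0.5452 0.3098 0.016 ]
filter_white_centre 0.7 378 [0.4662 0.3199 0.012 ]
pen side [[0.545, 0.072], [0.542, 0.209], [0.518, 0.203], [0.396, 0.201]]
```

```bash
for i in 1 ; do python3 -m handwheel '[0.0144,-0.0205,-0.006,0,0,0.0225,0.0144,-0.0205,-0.006,0,0,0.0225,0.0144,-0.0205,-0.006,0,0,0.0225,0.0144,-0.0205,-0.006,0,0,0.0225,0.0144,-0.0205,-0.006,0,0,0.0225,0.0144,-0.0205,-0.006,0,0,0.0225,0.0144,-0.0205,-0.006,0,0,0.0225,0.0144,-0.0205,-0.006,0,0,0.0225]' -1; done
python3 -m handwheel '[0.0144,-0.0205,-0.006,0,0,0.0225,0.0144,-0.0205,-0.006,0,0,0.0225,0.0144,-0.0205,-0.006,0,0,0.0225,0.0144,-0.0205,-0.006,0,0,0.0225,0.0144,-0.0205,-0.006,0,0,0.0225,0.0144,-0.0205,-0.006,0,0,0.0225,0.0144,-0.0205,-0.006,0,0,0.0225,0.0144,-0.0205,-0.006,0,0,0.0225]'
python3 - <<'E'
from h import *
s=env.observe(); print(s['clock'],s['eef_pos'],s['orientation'],s['qpos'])
p=env.capture('wrist'); save(p,'w1'); print(blob(p,'blue',(.468,.304)))
marks(p,['filter_blue_centre','filter_white_centre','loupe_centre'])
E
```

```text
clock: 2.3
eef_pos: [0.3527, 0.4672, 0.1906]
orientation: [3.141, 0.0, 2.964]
wrist_force: [-0.5, -0.2, 0.6]
finger_gap: 1.006
grip_force: 0.0
clock: 3.1
eef_pos: [0.468, 0.3032, 0.1427]
orientation: [3.141, 0.0, -3.139]
wrist_force: [0.0, 0.1, -0.7]
finger_gap: 0.994
grip_force: 0.0
3.1 [0.46802914 0.30318094 0.14267464] [ 3.14134893e+00  3.88352087e-04 -3.13943491e+00] [ 5.30138678e-01  1.23534672e-01  1.95588781e+00  1.70527228e-05
  1.06171192e+00 -1.04282375e+00]
(971, array([0.4666, 0.3036]), array([0.033, 0.034]))
filter_blue_centre [([0.4673, 0.3032, 0.0236], 0.72), ([0.5493, 0.3105, 0.0139], 0.55)]
filter_white_centre []
loupe_centre []
```

View pics/w1.png

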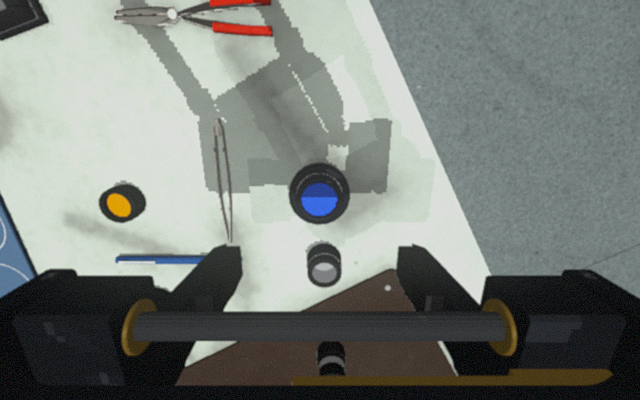

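The wrist view has blue at (319,200) and the loupe at (323,265), with the fingers wide of both, so I'm going down to tip height 0.022.

```bash
python3 -m handwheel '[-0.001,0,-0.02,0,0,0,0,0,-0.02,0,0,0,0,0,-0.02,0,0,0,0,0,-0.02,0,0,0,0,0,-0.02,0,0,0,0,0,-0.01,0,0,0,0,0,-0.01,0,0,0,0,0,0,0,0,0]' -1
python3 -m handwheel '[0,0,0,0,0,0,0,0,0,0,0,0,0,0,0,0,0,0,0,0,0,0,0,0,0,0,0,0,0,0,0,0,0,0,0,0,0,0,0,0,0,0,0,0,0,0,0,0]' 1
```

```text
clock: 4.1
eef_pos: [0.4655, 0.3041, 0.0218]
orientation: [-3.141, -0.002, -3.14]
wrist_force: [-0.6, 0.4, 0.2]
finger_gap: 0.999
grip_force: 0.0
clock: 4.9
eef_pos: [0.4666, 0.304, 0.0229]
orientation: [3.142, 0.0, -3.14]
wrist_force: [-0.0, -0.9, 2.6]
finger_gap: 0.488
grip_force: 30.0
```

```bash
python3 -m handwheel '[0,0,0.003,0,0,0,0,0,0.005,0,0,0,0,0,0.008,0,0,0,0,0,0.01,0,0,0,0,0,0.02,0,0,0,0,0,0.02,0,0,0,0,0,0.014,0,0,0,0,0,0,0,0,0]'
python3 - <<'E'
from h import *
p=env.capture('side'); save(p,'s2'); cv2.imwrite('pics/s2c.png',cv2.resize(p['pixels'][180:330,230:460,::-1],None,fx=3,fy=3))
print(blob(p,'blue',(.468,.304),z=.108))
marks(p,['filter_white_centre','filter_blue_centre'])
E
```

```text
clock: 5.7
eef_pos: [0.4684, 0.3052, 0.1059]
orientation: [3.139, 0.005, -3.14]
wrist_force: [1.2, 0.2, -0.7]
finger_gap: 0.489
grip_force: 30.0
(12, array([0.5266, 0.3015]), array([0.002, 0.02 ]))
filter_white_centre [([0.4685, 0.3033, 0.0102], 0.78)]
filter_blue_centre []
```

View pics/s2c.png

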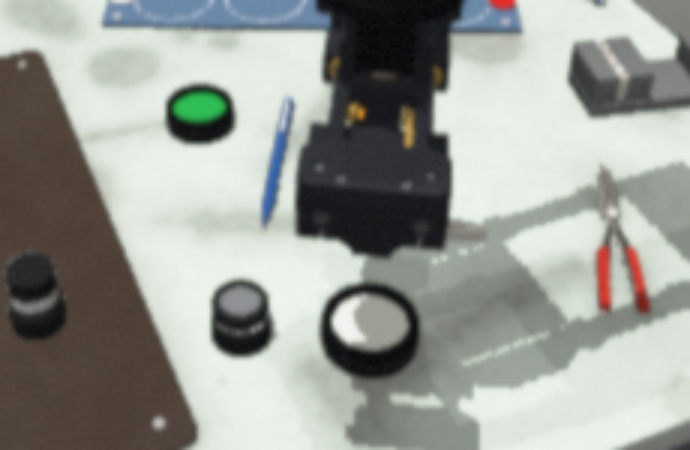

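The picture shows the white filter still on the table at crop (370,330), with blue lifted out alone. Now I'll carry blue above its mark and refine the strip position from the wrist camera.

```bash
python3 -m handwheel '[0.0073,-0.0225,0,0,0,0.00625,0.0073,-0.0225,0,0,0,0.00625,0.0073,-0.0225,0,0,0,0.00625,0.0073,-0.0225,0,0,0,0.00625,0.0073,-0.0225,0,0,0,0.00625,0.0073,-0.0225,0,0,0,0.00625,0.0073,-0.0225,0,0,0,0.00625,0.0073,-0.0225,0,0,0,0.00625]'
python3 -m handwheel '[0.0073,-0.0225,0,0,0,0.00625,0.0073,-0.0225,0,0,0,0.00625,0.0073,-0.0225,0,0,0,0.00625,0.0073,-0.0225,0,0,0,0.00625,0.0073,-0.0225,0,0,0,0.00625,0.0073,-0.0225,0,0,0,0.00625,0.0073,-0.0225,0,0,0,0.00625,0.0073,-0.0225,0,0,0,0.00625]'
python3 -m handwheel '[0,0,0,0,0,0,0,0,0,0,0,0,0,0,0,0,0,0,0,0,0,0,0,0,0,0,0,0,0,0,0,0,0,0,0,0,0,0,0,0,0,0,0,0,0,0,0,0]'
cat >> h.py <<'E'
def redblob(p,z=.01):
    h=cv2.cvtColor(p['pixels'],cv2.COLOR_RGB2HSV)
    m=((h[...,0]<6)|(h[...,0]>174))&(h[...,1]>150)&(h[...,2]>80)
    q=np.array([ray(p,(u,v),z)[:2] for v,u in np.argwhere(m)]); q=q[np.hypot(*(q-(.38,-.077)).T)<.03] if len(q) else q
    return len(q), q.mean(0).round(4) if len(q) else None
E
python3 - <<'E'
from h import *
p=env.capture('wrist'); save(p,'w2')
marks(p,['strip','white_button','red_button'])
print('red',redblob(p))
for o in env.outline_of(p,'strip')[:1]:
    q=np.array([ray(p,(u,v),.006)[:2]*1000 for v,u in np.argwhere(o['region'])],np.float32); print(cv2.minAreaRect(q))
E
```

```text
clock: 6.65
eef_pos: [0.5239, 0.1229, 0.1011]
orientation: [-3.141, -0.003, -3.09]
wrist_force: [0.3, -0.4, -1.1]
finger_gap: 0.485
grip_force: 30.0
clock: 7.45
eef_pos: [0.5822, -0.0568, 0.101]
orientation: [3.141, -0.003, -3.04]
wrist_force: [0.0, 0.5, -0.8]
finger_gap: 0.489
grip_force: 30.0
clock: 8.25
eef_pos: [0.5833, -0.0558, 0.1028]
orientation: [-3.142, 0.0, -3.04]
wrist_force: [-0.1, -0.6, -0.0]
finger_gap: 0.489
grip_force: 30.0
strip [([0.5443, -0.0587, 0.0011], 0.94)]
white_button []
red_button [([0.5465, -0.06, 0.0], 0.7)]
red (0, None)
((559.5611572265625, -57.126953125), (268.2180480957031, 80.09426879882812), 5.436322212219238)
```

View pics/w2.png

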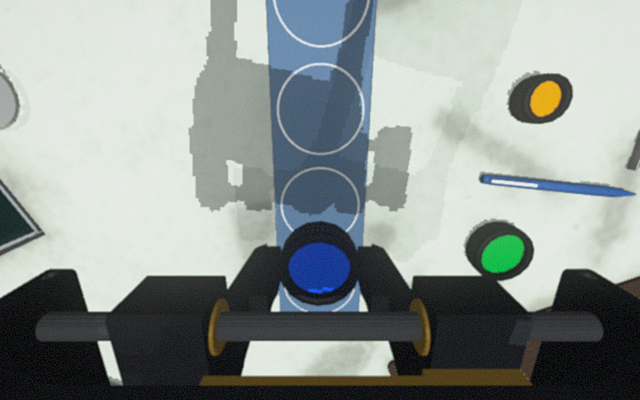

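Blue is held at image (319,268), above the strip. The ring at (320,108) is fully visible and shows in place of the red button. I'll turn the rings into positions.

```bash
python3 - <<'E'
from h import *
p=env.capture('wrist')
for n,uv in (('ring a left',(276,109)),('right',(364.5,109)),('top',(320,63.5)),('bottom',(320,153.5)),('first ring bottom',(320,46)),('ring c top',(320,168)),('c left',(281,200)),('c right',(359,200)),('amber',(545,99))):
    print(n,ray(p,uv,.014 if n=='amber' else .006).round(4))
print(blob(p,'amber',(.478,.105)),blob(p,'green',(.61,.11)),blob(p,'blue',(.583,-.056),z=.107))
E
```

```text
ring a left [ 0.504  -0.0979  0.006 ]
right [ 0.4969 -0.0274  0.006 ]
top [ 0.4676 -0.0662  0.006 ]
bottom [ 0.5358 -0.0593  0.006 ]
first ring bottom [ 0.4557 -0.0674  0.006 ]
ring c top [ 0.5481 -0.058   0.006 ]
c left [ 0.58   -0.0894  0.006 ]
c right [ 0.5731 -0.0208  0.006 ]
amber [0.476 0.108 0.014]
(873, array([0.4756, 0.1083]), array([0.026, 0.023])) (1280, array([0.6087, 0.1154]), array([0.039, 0.037])) (2541, array([ 0.5845, -0.0553]), array([0.033, 0.035]))
```

```bash
python3 -m handwheel '[0,0.0005,-0.02,0,0,0,0,0,-0.02,0,0,0,0,0,-0.02,0,0,0,0,0,-0.015,0,0,0,0,0,-0.007,0,0,0,0,0,-0.003,0,0,0,0,0,-0.002,0,0,0,0,0,0,0,0,0]'
python3 -m handwheel '[0,0,0,0,0,0,0,0,0,0,0,0,0,0,0,0,0,0,0,0,0,0,0,0,0,0,0,0,0,0,0,0,0,0,0,0,0,0,0,0,0,0,0,0,0,0,0,0]' -1
python3 -m handwheel '[0,0,0.01,0,0,0,0,0,0.01,0,0,0,0,0,0.02,0,0,0,0,0,0.03,0,0,0,0.005,0.04,0.01,0,0,0,0.007,0.04,0,0,0,0,0.007,0.04,0,0,0,0,0.006,0.04,0,0,0,0]'
python3 -m handwheel '[0,0.007,0,0,0,0,0,0,0,0,0,0,0,0,0,0,0,0,0,0,0,0,0,0,0,0,0,0,0,0,0,0,0,0,0,0,0,0,0,0,0,0,0,0,0,0,0,0]'
python3 - <<'E'
from h import *
p=env.capture('wrist'); save(p,'w3')
marks(p,['filter_green_centre','filter_blue_centre'])
print(blob(p,'green',(.61,.11)),blob(p,'amber',(.478,.108)),blob(p,'blue',(.583,-.056),z=.02))
p=env.capture('scene');marks(p,['filter_blue_centre']); print(blob(p,'blue',(.583,-.056),z=.02,rad=.025))
E
```

```text
clock: 9.35
eef_pos: [0.5838, -0.0556, 0.0163]
orientation: [-3.141, 0.001, -3.04]
wrist_force: [-0.1, -0.3, -1.4]
finger_gap: 0.486
grip_force: 30.0
clock: 10.15
eef_pos: [0.5832, -0.0555, 0.0157]
orientation: [3.142, -0.0, -3.04]
wrist_force: [-0.4, 1.5, -0.4]
finger_gap: 0.997
grip_force: 0.0
clock: 10.95
eef_pos: [0.6092, 0.106, 0.0976]
orientation: [3.142, 0.003, -3.041]
wrist_force: [0.8, -0.1, 0.2]
finger_gap: 1.0
grip_force: 0.0
clock: 11.75
eef_pos: [0.6082, 0.1111, 0.0957]
orientation: [-3.142, -0.0, -3.041]
wrist_force: [-0.4, 0.6, 0.3]
finger_gap: 0.998
grip_force: 0.0
filter_green_centre [([0.6081, 0.1128, 0.0097], 0.9)]
filter_blue_centre [([0.584, -0.056, 0.0177], 0.59)]
(1640, array([0.6079, 0.1127]), array([0.039, 0.04 ])) (1294, array([0.4749, 0.1053]), array([0.026, 0.027])) (1470, array([ 0.5834, -0.058 ]), array([0.035, 0.033]))
filter_blue_centre [([0.5854, -0.0522, 0.0143], 0.64)]
(120, array([ 0.586 , -0.0536]), array([0.031, 0.03 ]))
```

View pics/w3.png

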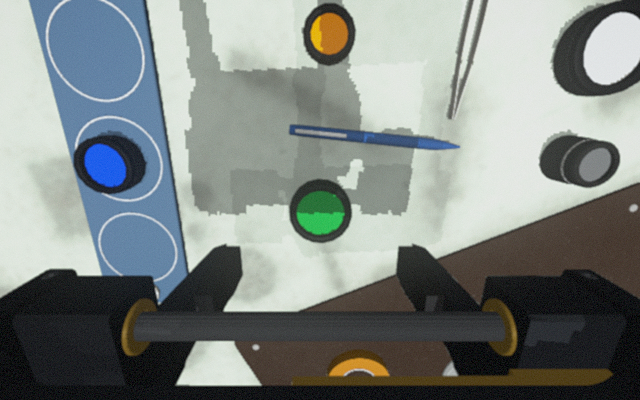

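Green is at (320,210), centred between the fingers. Blue sits in its ring, the one next to the white end. Now I'll pick green.

```bash
python3 -m handwheel '[0,0.0015,-0.02,0,0,0,0,0,-0.02,0,0,0,0,0,-0.02,0,0,0,0,0,-0.015,0,0,0,0,0,-0.01,0,0,0,0,0,-0.005,0,0,0,0,0,0,0,0,0,0,0,0,0,0,0]'
python3 -m handwheel '[0,0,0,0,0,0,0,0,0,0,0,0,0,0,0,0,0,0,0,0,0,0,0,0,0,0,0,0,0,0,0,0,0,0,0,0,0,0,0,0,0,0,0,0,0,0,0,0]' 1
python3 -m handwheel '[0,0,0.01,0,0,0,0,0,0.02,0,0,0,0,0,0.03,0,0,0,0,0,0.03,0,0,0,-0.021,-0.035,0,0,0,0,-0.021,-0.035,0,0,0,0,-0.021,-0.035,0,0,0,0,-0.021,-0.035,0,0,0,0]'
python3 -m handwheel '[-0.021,-0.035,0,0,0,0,0,0,0,0,0,0,0,0,0,0,0,0,0,0,0,0,0,0,0,0,0,0,0,0,0,0,0,0,0,0,0,0,0,0,0,0,0,0,0,0,0,0]'
python3 - <<'E'
from h import *
p=env.capture('wrist'); save(p,'w4'); print(blob(p,'green',(.503,-.063),z=.106))
E
```

```text
clock: 12.8
eef_pos: [0.6089, 0.1131, 0.0064]
orientation: [3.142, 0.001, -3.04]
wrist_force: [-0.8, 0.1, 0.1]
finger_gap: 0.998
grip_force: 0.0
clock: 13.6
eef_pos: [0.6083, 0.113, 0.0059]
orientation: [-3.142, 0.0, -3.04]
wrist_force: [0.0, 0.7, 1.2]
finger_gap: 0.577
grip_force: 30.0
clock: 14.4
eef_pos: [0.5234, -0.028, 0.0964]
orientation: [-3.141, 0.001, -3.04]
wrist_force: [1.0, -0.9, -0.3]
finger_gap: 0.578
grip_force: 30.0
clock: 15.2
eef_pos: [0.5034, -0.0615, 0.0956]
orientation: [3.141, -0.0, -3.039]
wrist_force: [-1.1, 0.3, 0.1]
finger_gap: 0.581
grip_force: 30.0
(3611, array([ 0.5022, -0.061 ]), array([0.038, 0.04 ]))
```

View pics/w4.png

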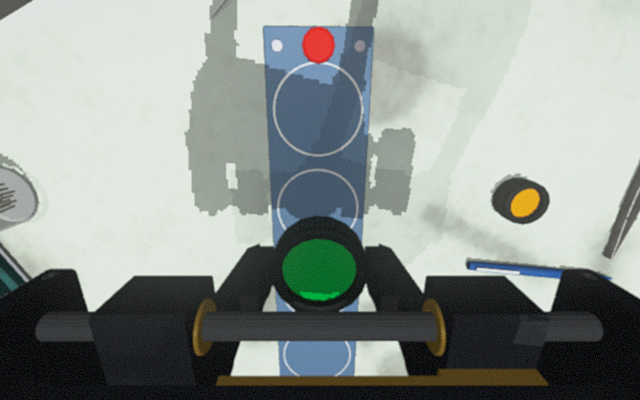

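Green is held over its mark, with the ring at (317,200) centred to about 1.5 mm and the red button at (318,44). I'll place it and go on to amber.

```bash
python3 -m handwheel '[0,-0.001,-0.02,0,0,0,0,0,-0.02,0,0,0,0,0,-0.02,0,0,0,0,0,-0.013,0,0,0,0,0,-0.006,0,0,0,0,0,-0.003,0,0,0,0,0,-0.001,0,0,0,0,0,0,0,0,0]'
python3 -m handwheel '[0,0,0,0,0,0,0,0,0,0,0,0,0,0,0,0,0,0,0,0,0,0,0,0,0,0,0,0,0,0,0,0,0,0,0,0,0,0,0,0,0,0,0,0,0,0,0,0]' -1
python3 -m handwheel '[0,0,0.01,0,0,0,0,0,0.01,0,0,0,0,0,0.02,0,0,0,0,0,0.03,0,0,0,-0.007,0.04,0.01,0,0,0,-0.007,0.04,0,0,0,0,-0.007,0.04,0,0,0,0,-0.006,0.04,0,0,0,0]'
python3 -m handwheel '[0,0.009,0,0,0,0,0,0,0,0,0,0,0,0,0,0,0,0,0,0,0,0,0,0,0,0,0,0,0,0,0,0,0,0,0,0,0,0,0,0,0,0,0,0,0,0,0,0]'
python3 - <<'E'
from h import *
p=env.capture('wrist')
marks(p,['filter_amber_centre','filter_green_centre'])
print(blob(p,'amber',(.476,.106)),blob(p,'green',(.503,-.063),z=.02))
p=env.capture('side');marks(p,['filter_blue_centre','filter_green_centre','strip'])
E
```

```text
clock: 16.05
eef_pos: [0.5039, -0.0631, 0.0133]
orientation: [-3.141, 0.001, -3.04]
wrist_force: [-0.2, 0.3, 0.4]
finger_gap: 0.572
grip_force: 30.0
clock: 16.85
eef_pos: [0.5032, -0.063, 0.0127]
orientation: [3.142, -0.0, -3.04]
wrist_force: [-0.9, -0.6, -0.3]
finger_gap: 1.003
grip_force: 0.0
clock: 17.65
eef_pos: [0.4765, 0.0984, 0.0944]
orientation: [3.141, 0.002, -3.041]
wrist_force: [0.4, 1.7, 0.0]
finger_gap: 0.998
grip_force: 0.0
clock: 18.45
eef_pos: [0.4762, 0.1056, 0.0926]
orientation: [-3.142, -0.0, -3.041]
wrist_force: [0.6, 0.5, 0.1]
finger_gap: 1.0
grip_force: 0.0
filter_amber_centre [([0.4759, 0.1045, 0.0114], 0.68)]
filter_green_centre [([0.5031, -0.0655, 0.0146], 0.88)]
(721, array([0.4773, 0.1053]), array([0.025, 0.026])) (1646, array([ 0.5039, -0.0658]), array([0.039, 0.038]))
filter_blue_centre [([0.5866, -0.053, 0.015], 0.79)]
filter_green_centre [([0.5063, -0.0657, 0.0148], 0.56), ([0.7055, -0.0463, 0.0083], 0.37)]
strip [([0.545, -0.059, -0.0021], 0.82)]
```

```bash
python3 -m handwheel '[0.0005,0,-0.02,0,0,0,0,0,-0.02,0,0,0,0,0,-0.02,0,0,0,0,0,-0.013,0,0,0,0,0,-0.009,0,0,0,0,0,-0.005,0,0,0,0,0,0,0,0,0,0,0,0,0,0,0]'
python3 -m handwheel '[0,0,0,0,0,0,0,0,0,0,0,0,0,0,0,0,0,0,0,0,0,0,0,0,0,0,0,0,0,0,0,0,0,0,0,0,0,0,0,0,0,0,0,0,0,0,0,0]' 1
python3 -m handwheel '[0,0,0,0,0,0,0,0,0.02,0,0,0,0,0,0.03,0,0,0,0,0,0.04,0,0,0,0.031,-0.0254,0,0,0,0,0.031,-0.0254,0,0,0,0,0.031,-0.0254,0,0,0,0,0.031,-0.0254,0,0,0,0]'
python3 -m handwheel '[0.031,-0.0254,0,0,0,0,0.0305,-0.0254,0,0,0,0,0,0,0,0,0,0,0,0,0,0,0,0,0,0,0,0,0,0,0,0,0,0,0,0,0,0,0,0,0,0,0,0,0,0,0,0]'
python3 - <<'E'
from h import *
p=env.capture('wrist'); save(p,'w5'); print(blob(p,'amber',(.662,-.047),z=.106))
E
```

```text
clock: 19.6
eef_pos: [0.4773, 0.1061, 0.0063]
orientation: [3.142, 0.001, -3.04]
wrist_force: [-0.2, 0.2, -0.4]
finger_gap: 1.001
grip_force: 0.0
clock: 20.4
eef_pos: [0.4767, 0.106, 0.0057]
orientation: [-3.142, -0.0, -3.04]
wrist_force: [-0.8, -0.3, 0.1]
finger_gap: 0.396
grip_force: 30.0
clock: 21.2
eef_pos: [0.6017, 0.0034, 0.0958]
orientation: [3.142, 0.0, -3.04]
wrist_force: [0.1, 1.0, -0.3]
finger_gap: 0.398
grip_force: 30.0
clock: 22.0
eef_pos: [0.6618, -0.0457, 0.0959]
orientation: [3.142, 0.0, -3.04]
wrist_force: [0.0, 0.3, -0.8]
finger_gap: 0.397
grip_force: 30.0
(1752, array([ 0.6657, -0.0447]), array([0.05 , 0.104]))
```

View pics/w5.png

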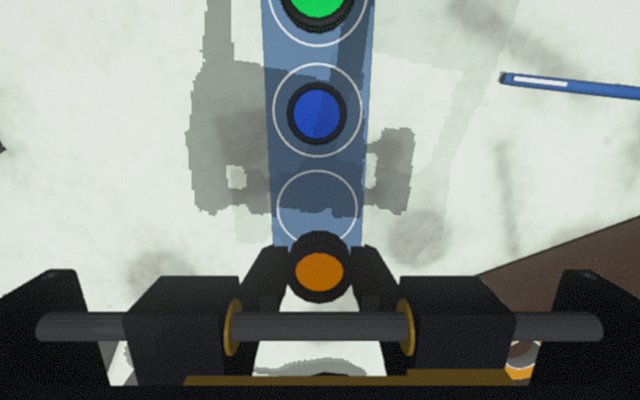

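Blue at (317,114) is centred in its ring, and amber is over the last ring, about (317,208). I'll place it and go to white.

```bash
python3 -m handwheel '[0,-0.001,-0.02,0,0,0,0,0,-0.02,0,0,0,0,0,-0.02,0,0,0,0,0,-0.013,0,0,0,0,0,-0.006,0,0,0,0,0,-0.003,0,0,0,0,0,-0.0015,0,0,0,0,0,0,0,0,0]'
python3 -m handwheel '[0,0,0,0,0,0,0,0,0,0,0,0,0,0,0,0,0,0,0,0,0,0,0,0,0,0,0,0,0,0,0,0,0,0,0,0,0,0,0,0,0,0,0,0,0,0,0,0]' -1
python3 -m handwheel '[0,0,0.01,0,0,0,0,0,0.01,0,0,0,0,0,0.02,0,0,0,0,0,0.04,0,0,0,-0.0216,0.0389,0,0,0,0,-0.0216,0.0389,0,0,0,0,-0.0216,0.0389,0,0,0,0,-0.0216,0.0389,0,0,0,0]'
python3 -m handwheel '[-0.0216,0.0389,0,0,0,0,-0.0216,0.0389,0,0,0,0,-0.0216,0.0389,0,0,0,0,-0.0216,0.0389,0,0,0,0,-0.0216,0.0389,0,0,0,0,0,0,0,0,0,0,0,0,0,0,0,0,0,0,0,0,0,0]'
python3 -m handwheel '[0,0,0,0,0,0,0,0,0,0,0,0,0,0,0,0,0,0,0,0,0,0,0,0,0,0,0,0,0,0,0,0,0,0,0,0,0,0,0,0,0,0,0,0,0,0,0,0]'
python3 - <<'E'
from h import *
p=env.capture('wrist'); save(p,'w6'); marks(p,['filter_white_centre','loupe_centre'])
for o in env.outline_of(p,'filter_white_centre')[:1]:
    q=np.array([ray(p,(u,v),.012)[:2] for v,u in np.argwhere(o['region'])]); print(q.mean(0),q.min(0),q.max(0))
p=env.capture('scene');marks(p,['filter_white_centre','loupe_centre'])
E
```

```text
clock: 22.85
eef_pos: [0.6629, -0.0474, 0.0129]
orientation: [-3.141, 0.001, -3.04]
wrist_force: [0.1, 0.1, -0.3]
finger_gap: 0.395
grip_force: 30.0
clock: 23.65
eef_pos: [0.6622, -0.0474, 0.0121]
orientation: [3.142, -0.0, -3.04]
wrist_force: [-0.2, 0.7, -0.6]
finger_gap: 1.0
grip_force: 0.0
clock: 24.45
eef_pos: [0.5756, 0.1095, 0.0938]
orientation: [3.141, 0.002, -3.041]
wrist_force: [0.4, 0.1, -0.2]
finger_gap: 1.002
grip_force: 0.0
clock: 25.25
eef_pos: [0.4685, 0.3022, 0.0929]
orientation: [-3.142, 0.001, -3.041]
wrist_force: [1.0, -1.1, -0.3]
finger_gap: 0.999
grip_force: 0.0
clock: 26.05
eef_pos: [0.4678, 0.3027, 0.0922]
orientation: [-3.142, -0.0, -3.04]
wrist_force: [0.1, -0.2, 0.2]
finger_gap: 0.999
grip_force: 0.0
filter_white_centre [([0.4656, 0.3073, 0.0107], 0.88)]
loupe_centre [([0.5503, 0.3049, 0.0151], 0.59)]
[0.46556785 0.30326108] [0.43369948 0.27289616] [0.49930963 0.33449341]
filter_white_centre [([0.4659, 0.3037, 0.0114], 0.81)]
loupe_centre [([0.5469, 0.312, 0.0089], 0.5)]
```

View pics/w6.png

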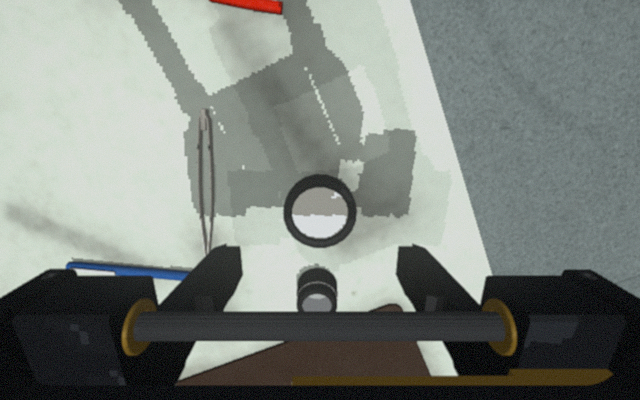

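White is at (320,211), between the fingers, with the loupe clear below at (317,290). Now I'll pick and carry it.

```bash
python3 -m handwheel '[-0.0015,0.001,-0.02,0,0,0,0,0,-0.02,0,0,0,0,0,-0.02,0,0,0,0,0,-0.013,0,0,0,0,0,-0.009,0,0,0,0,0,-0.0045,0,0,0,0,0,0,0,0,0,0,0,0,0,0,0]'
python3 -m handwheel '[0,0,0,0,0,0,0,0,0,0,0,0,0,0,0,0,0,0,0,0,0,0,0,0,0,0,0,0,0,0,0,0,0,0,0,0,0,0,0,0,0,0,0,0,0,0,0,0]' 1
python3 -m handwheel '[0,0,0.01,0,0,0,0,0,0.02,0,0,0,0,0,0.03,0,0,0,0,0,0.03,0,0,0,-0.0048,-0.0416,0,0,0,0,-0.0048,-0.0416,0,0,0,0,-0.0048,-0.0416,0,0,0,0,-0.0048,-0.0416,0,0,0,0]'
python3 -m handwheel '[-0.0048,-0.0416,0,0,0,0,-0.0048,-0.0416,0,0,0,0,-0.0048,-0.0416,0,0,0,0,-0.0048,-0.0416,0,0,0,0,-0.0043,-0.0416,0,0,0,0,0,0,0,0,0,0,0,0,0,0,0,0,0,0,0,0,0,0]'
python3 -m handwheel '[0,0,0,0,0,0,0,0,0,0,0,0,0,0,0,0,0,0,0,0,0,0,0,0,0,0,0,0,0,0,0,0,0,0,0,0,0,0,0,0,0,0,0,0,0,0,0,0]'
python3 - <<'E'
from h import *
p=env.capture('wrist'); save(p,'w7')
E
```

```text
clock: 27.2
eef_pos: [0.4669, 0.3041, 0.0063]
orientation: [3.141, 0.001, -3.04]
wrist_force: [0.6, -0.2, -0.3]
finger_gap: 1.0
grip_force: 0.0
clock: 28.0
eef_pos: [0.4665, 0.3038, 0.006]
orientation: [3.141, 0.0, -3.04]
wrist_force: [-0.8, 0.2, 4.9]
finger_gap: 0.673
grip_force: 30.0
clock: 28.8
eef_pos: [0.4464, 0.136, 0.0959]
orientation: [-3.142, 0.0, -3.04]
wrist_force: [-0.7, -0.3, -1.0]
finger_gap: 0.669
grip_force: 30.0
clock: 29.6
eef_pos: [0.4235, -0.07, 0.0957]
orientation: [3.141, -0.0, -3.04]
wrist_force: [-0.4, 0.5, -0.1]
finger_gap: 0.672
grip_force: 30.0
clock: 30.4
eef_pos: [0.4236, -0.0707, 0.0957]
orientation: [-3.142, 0.0, -3.041]
wrist_force: [-0.1, 0.5, -1.3]
finger_gap: 0.673
grip_force: 30.0
```

View pics/w7.png

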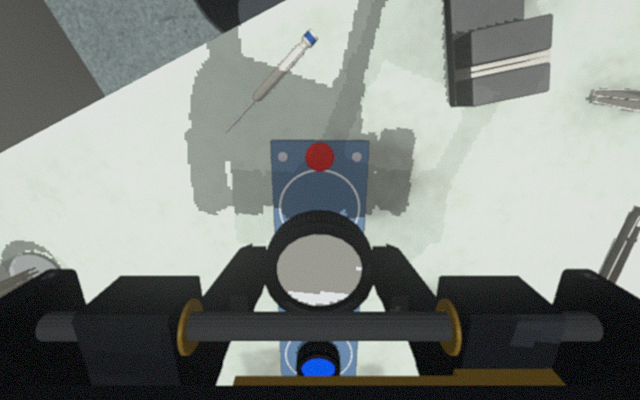

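White is held over the ring beside the red button, centred at u≈319. I'll place it, back off and check.

```bash
python3 -m handwheel '[0,0,-0.02,0,0,0,0,0,-0.02,0,0,0,0,0,-0.02,0,0,0,0,0,-0.013,0,0,0,0,0,-0.006,0,0,0,0,0,-0.003,0,0,0,0,0,-0.001,0,0,0,0,0,0,0,0,0]'
python3 -m handwheel '[0,0,0,0,0,0,0,0,0,0,0,0,0,0,0,0,0,0,0,0,0,0,0,0,0,0,0,0,0,0,0,0,0,0,0,0,0,0,0,0,0,0,0,0,0,0,0,0]' -1
python3 -m handwheel '[0,0,0.01,0,0,0,0,0,0.02,0,0,0,0,0,0.03,0,0,0,0,0,0.04,0,0,0,0.03,0,0.04,0,0,0,0.04,0,0.03,0,0,0,0.04,0,0.03,0,0,0,0.04,0,0.02,0,0,0]'
python3 -m handwheel '[0.04,0,0.02,0,0,0,0.04,0,0,0,0,0,0,0,0,0,0,0,0,0,0,0,0,0,0,0,0,0,0,0,0,0,0,0,0,0,0,0,0,0,0,0,0,0,0,0,0,0]'
python3 - <<'E'
from h import *
p=env.capture('wrist'); save(p,'w8'); F=['filter_amber_centre','filter_blue_centre','filter_green_centre','filter_white_centre','strip','loupe_centre']
marks(p,F)
p=env.capture('scene'); marks(p,F)
c=np.array([.543,-.0588]);d=np.array([.995,.0998])
print([(c+d*x).round(4).tolist() for x in (.12,.04,-.04,-.12)])
E
```

```text
clock: 31.25
eef_pos: [0.4242, -0.0708, 0.0132]
orientation: [-3.141, 0.001, -3.04]
wrist_force: [0.1, -0.1, -1.1]
finger_gap: 0.671
grip_force: 30.0
clock: 32.05
eef_pos: [0.4236, -0.0707, 0.0127]
orientation: [3.142, -0.0, -3.04]
wrist_force: [-0.4, -0.5, 0.8]
finger_gap: 0.998
grip_force: 0.0
clock: 32.85
eef_pos: [0.576, -0.0708, 0.2367]
orientation: [-3.14, 0.004, -3.04]
wrist_force: [0.4, 0.3, 0.2]
finger_gap: 1.0
grip_force: 0.0
clock: 33.65
eef_pos: [0.653, -0.0707, 0.2531]
orientation: [-3.141, 0.0, -3.041]
wrist_force: [-0.6, -0.7, -0.3]
finger_gap: 1.004
grip_force: 0.0
filter_amber_centre [([0.6637, -0.046, 0.0155], 0.75)]
filter_blue_centre [([0.5854, -0.0523, 0.017], 0.59)]
filter_green_centre [([0.5067, -0.0611, 0.0141], 0.56)]
filter_white_centre []
strip [([0.546, -0.0615, -0.0009], 0.86)]
loupe_centre [([0.5502, 0.309, 0.0165], 0.76), ([0.6621, -0.0486, 0.0177], 0.34)]
filter_amber_centre [([0.666, -0.046, 0.0152], 0.48)]
filter_blue_centre [([0.5845, -0.0553, 0.0127], 0.64)]
filter_green_centre [([0.5057, -0.0662, 0.0154], 0.81)]
filter_white_centre [([0.4252, -0.0707, 0.0167], 0.73)]
strip [([0.5472, -0.0584, -0.0045], 0.83)]
loupe_centre [([0.5477, 0.31, 0.014], 0.51)]
[[0.6624, -0.0468], [0.5828, -0.0548], [0.5032, -0.0628], [0.4236, -0.0708]]
```

View pics/w8.png

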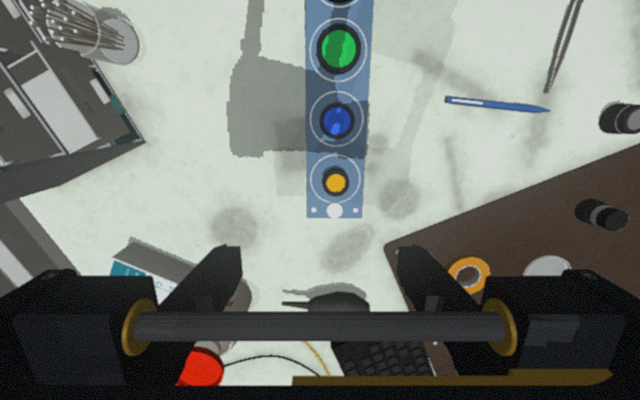

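The filters are centred in their rings, in order from the white button at (335,211): amber (336,183), blue (338,121), green (338,48), then white at the top edge of the picture. The loupe hasn't moved, so I'm handing in.

```bash
python3 -c "
from workcell import env; print(env.sign_off())"
```

```text
the job is handed in; nothing more can be done
None
```

The job is handed in at about 34 s: amber, blue, green and white stand centred on their marks from the white button to the red one, blue was lifted out without raising white, and the loupe was left where it stood; sign-off returned no verdict.

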